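Gauge the soap bars and reject the thick one

TASK

The two soap bars look alike, but the gift carton only takes a bar up to 25 mm thick and one of them is thicker. Stand the bridge gauge over each bar where it lies, both legs down on the table and the sprung foot on the middle of the bar, and hold it a moment to read the thickness. Then lay the bar that is too thick flat in the wooden tray, leave the good bar where it is with the gauge standing over it and reading it, and do not disturb the other goods.

Things in the scene. Friction and masses are not known exactly. Their poses are not given: they have to be found in the camera images.
- gauge: Bridge height gauge, loose, 0.5 kg, upright on the table. Two aluminium legs, each 50 mm (x) by 14 mm (y), 78 mm clear between them in y, 106 mm over all, under a beam 56 mm up; a black grip block on top. Origin: centre of the underside, level with the legs' soles; z up, y from leg to leg. Over a bar, its x goes along the bar's x (long side) and the legs stand beside the long sides, 13 mm clear.
- gauge_scale (a point): Middle of the white scale on the gauge's -x face (another on its +x face), 53 mm above the soles: green zone 0 to 25 mm, red zone 25 to 32 mm, and a black pointer that rises with the foot and shows the bar's thickness.
- gauge_foot (a joint): Sprung foot, a 20 mm steel disc halfway between the legs, sliding up and down. Reading (m) = height of its underside above the soles: 0 in the air or on the bare table, the bar's thickness when the gauge stands over a bar. Range 0 to 0.032. Spring force 0.8 N at 0, 2 N at 0.03; the gauge's own weight keeps it on its legs when released.
- foot_pad (a point): Centre of the underside of the sprung foot, on the gauge's centre line.
- gauge_grip (a point): The gauge's black grip block, 24 mm (x) by 50 mm (y), from 70 to 112 mm above the soles; this is its centre at the height to grip (97 mm above the soles of the legs, 15 mm below the block's top); grip across the 24 mm, along the gauge's x.
- soap_a: Loose cream soap bar with a sage-green band and sage leaf marks on the top, 80 mm (its x) by 52 mm (its y); it is either 22 or 28 mm thick and soap_b is the other. 0.1 kg. Origin: centre of its underside; z up. Lies flat on the table.
- soap_b: Loose soap bar of the same look and plan size as soap_a; one of the two is 22 mm thick and the other 28 mm. Origin: centre of its underside; z up. Lies flat on the table.
- tray: Low open tray of light wood for rejected bars, fixed to the table, 150 mm (its x) by 120 mm (its y) by 18 mm high outside, walls 6 mm, inner floor 6 mm above the table. Origin: centre of its underside.
- balm_jar_1: Bystander: black balm jar, loose, 56 mm across and 48 mm high. Origin: centre of its underside.
- balm_jar_2: Bystander: black balm jar, loose, 56 mm across and 48 mm high. Origin: centre of its underside.

How it is judged (in metres and radians):
On the way:
1. the gauge stands on its legs over the too-thick bar where it lies on the table, foot on the middle of the bar (within 20 mm of its centre), reading its thickness (height (world z) of gauge below 0.004 m and angle between gauge's own z axis and vertical below 0.06 rad and horizontal distance between foot_pad and soap_a below 0.02 m and value of joint gauge_foot between 0.026 and 0.03 m and height (world z) of soap_a below 0.01 m and distance of soap_a from where it was at the start of the episode below 0.04 m), for 0.2 s.
At the end, for the whole second after the job is handed in: The 28 mm bar lies flat and at rest on the tray's floor, wholly inside its walls. The 22 mm bar lies within 40 mm of where it started, and the gauge stands upright and at rest over it, soles within 4 mm of the table, foot within 20 mm of the bar's centre and reading 20 to 24 mm (height (world z) of gauge below 0.004 m and angle between gauge's own z axis and vertical below 0.06 rad and horizontal distance between foot_pad and soap_b below 0.02 m and value of joint gauge_foot between 0.02 and 0.024 m and height (world z) of each of soap_b, soap_a below 0.01 m and distance of soap_b from where it was at the start of the episode below 0.04 m and angle between soap_b's own z axis and vertical below 0.15 rad and linear speed of each of gauge, soap_a below 0.02 m/s and x of soap_a in the frame of tray between -0.066 and 0.066 m and y of soap_a in the frame of tray between -0.05 and 0.05 m and height (world z) of soap_a above 0.003 m and angle between soap_a's own z axis and vertical below 0.1 rad); the robot touches nothing.
It fails at once if a balm jar is pushed more than 30 mm or tipped over (distance of any of balm_jar_1, balm_jar_2 from where it was at the start of the episode above 0.03 m or angle between any of balm_jar_1, balm_jar_2's own z axis and vertical above 0.4 rad).
It also fails if it takes over 72 s, if anything falls off the work surface, if the arm or the gripper's body presses on something with over 40 N, if the wrist force passes 120 N, or if a joint passes its speed limit or range.

ROBOT

A 6-joint arm with a two-finger parallel gripper is mounted at the origin on the work surface; the furniture and walls round the work are solid. World frame = base frame: x ahead of the robot, y to its left, z up, the work surface at z = 0. Lengths are in mm, angles in rad, forces in N, time in s.
With the tool pointing down it reaches from about 350 to 975 mm from the base axis. Payload 7.1 kg.
Tool frame: the origin (TCP) lies between the finger pads; the fingertips stand 17 mm ahead of it and the grasp point (between the pads) lies 2 mm behind it; z points along the fingers, y is the line along which they close (so a half turn about z gives the same grasp; the last joint's range is limited). The gripper opens to 88 mm and grips with 3 to 60 N. Pads are 20 mm wide; open, the fingers measure 115 mm over their backs; the gripper's body (75 mm by 178 mm) begins 61 mm behind the grasp point.
Start: joints at [1.3, 0.423, 1.63, -0, 1.089, -0.019], TCP at [155.686, 605.282, 239.675] pointing down, gripper open.
Joint ranges: [-3, 3], [-0.9, 2.11], [0.09, 2.58], [-1.31, 4.45], [0.11, 2.69], [-2.54, 2.54]. Speed limits (rad/s): [2.39, 2.39, 3.01, 3.14, 3.14, 3.14].

INTERFACE

Orientations are given as a rotation vector (axis times angle).
In Python, from workcell import ctrl, imaging, get_obs gives the robot as it stands (ctrl), with the cameras (imaging) and the readings as plain functions.
- The arm moves only by the shell command python3 jog.py 'ROWS' [OPENING]. ROWS is a JSON list of rows, 1 to 5 of them, each an object with the fields xyz (a list: dx, dy, dz in a scale on which 1.0 is 600 mm), rotvec (a list: a rotation vector rx, ry, rz in shares of pi rad (1.0 is pi rad)); a field left out counts as zero; each row shifts and turns the commanded pose from where the row before left it, along the tool's axes as they then stand; what a row does not reach is not made up. A row lasts 1/12 s, in which the tool goes at most 41.7 mm and 0.125 rad, less where a joint would pass 70% of its speed; a pose out of reach is approached as far as the arm can. OPENING is the finger opening in mm, set as the command begins (- or left out keeps the last). The fingers move at their own pace and stop on an object; the grip force is fixed at half the most. Time passes only in rows, so rows that do not move let the fingers close. It prints the time, the measured TCP pose, the force, the opening and the grip force at its end. A shift or turn number past 1, either way, is cut back to 1. Input that does not fit is refused with a message, and nothing moves.
- get_obs(): the state, without advancing time (a new reading comes with each control period).
- imaging.get_image(name): name is "scene" or "side" or "wrist"; returns a dict with "img" (400x640x3 uint8, red, green, blue), "fx", "fy", "cx", "cy" (pixels), "R" (3x3) and "t" (3): a world point X has camera coordinates R X + t. Camera axes: x right, y down, z forward; pixel columns grow to the right and rows downward; lengths in mm; the calibration is good to about 2 mm. A picture is of the moment at which its call begins. There is no depth.
- ctrl.close_job(): hands the job in; it is judged then, once.
The state is a dict: "t": time; "qpos": joint angles; "qvel": joint speeds; "joint_torque": joint torques, N m; "ee_pos": TCP position; "orientation": TCP orientation; "ft_force": force on the tool from outside, world axes, zero at the start; "moment": the same for the moment, N m; "width": finger opening in mm; "grasp_force": force on a finger pad.
Only numpy, scipy, OpenCV 4.12 (cv2) and the standard library are available. Lean on these libraries where they do the work, as an engineer would, in place of code of your own. Each camera call takes 0.05 s, during which the arm holds its last target. There are 200 camera calls.

## Working session

There is one attempt and no reset: what is moved stays moved. The work goes in short steps, Python scripts to look and compute and a shell command to move; the robot and the scene stay as the last step left them, time stands still between calls to the robot, and variables do not carry over. Pictures are saved under pics/ and viewed, at most 15 in all, crops included, and the job is handed in when it is done.

```bash
ls; mkdir -p pics
python3 - <<'E'
from workcell import ctrl, imaging, get_obs
import cv2
for n in ("scene","side","wrist"):
    d=imaging.get_image(n); cv2.imwrite(f"pics/{n}0.png",d["img"][:,:,::-1]); print(n,d["fx"],d["cx"],d["cy"],d["R"],d["t"])
o=get_obs();print(o)
E
```

```text
jog.py
pics
workcell.py
scene 381.5687686580675 318.69132507592127 203.8434923251297 [[ 0.53171478 -0.8467973  -0.01461945]
 [-0.53348834 -0.32147762 -0.78233134]
 [ 0.65777624  0.42377644 -0.62269089]] [-377.22686026  249.45145224  678.89234497]
side 455.15256685148205 322.8667986197663 197.28650380089462 [[ 0.99579997  0.09008918  0.01632026]
 [ 0.0566294  -0.46599612 -0.88297267]
 [-0.0719411   0.88018837 -0.46914062]] [-409.34932562  -37.79039844 1335.60475856]
wrist 284.2717461009028 318.4531877470801 199.91414214816683 [[ 0.24917348  0.96845772 -0.00148883]
 [ 0.9236724  -0.23718805  0.30095036]
 [ 0.29110457 -0.07636404 -0.95363864]] [-623.23872813  -35.65795493  391.936726  ]
{'t': 0.15, 'qpos': array([ 1.30000364e+00,  4.23694565e-01,  1.63046947e+00,  3.30825840e-05,
        1.08859122e+00, -1.89992160e-02]), 'qvel': array([ 0.00030186, -0.00307169, -0.00293647, -0.00027401, -0.00058037,
       -0.00092497]), 'joint_torque': array([ 2.25532390e-04, -5.44985354e+01, -2.73917949e+01,  6.43510837e-02,
        2.04897404e-02, -3.99517603e-05]), 'ee_pos': array([155.5750968 , 604.92417263, 239.07965611]), 'orientation': array([-3.94471417e-01, -3.11652957e+00,  1.80032001e-03]), 'ft_force': array([0.49166766, 0.16443873, 0.77936148]), 'moment': array([-0.02442179, -0.03193676, -0.00187065]), 'grasp_force': 0.0, 'width': 87.93868712174356}
```

View pics/scene0.png

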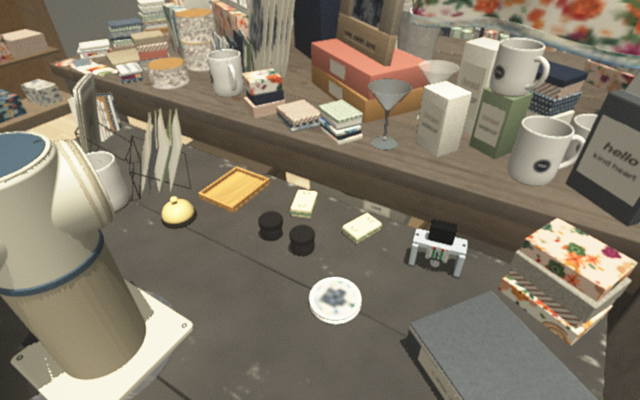

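View pics/side0.png

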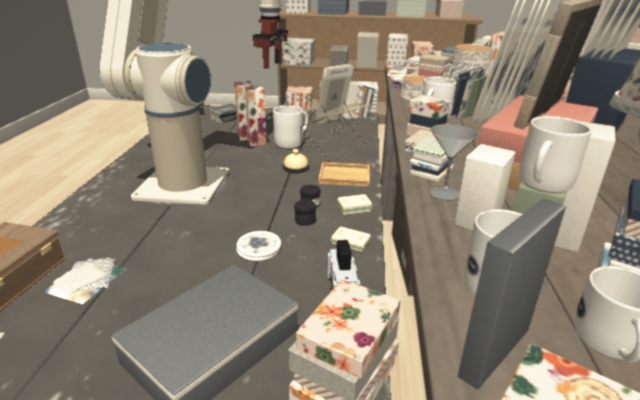

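Scene view: tray (234,188), soaps (304,203) and (362,228), jars (270,225) and (302,240), gauge (438,247) in front of a shelf. The side view agrees: soaps (354,204) and (350,238), gauge (343,262).

```bash
cat > h.py <<'E'
from workcell import ctrl, imaging, get_obs
import cv2, numpy as np
def onplane(d,uv,z):
    uv=np.atleast_2d(uv).astype(float)
    r=np.c_[(uv[:,0]-d["cx"])/d["fx"],(uv[:,1]-d["cy"])/d["fy"],np.ones(len(uv))]@d["R"]
    c=-d["R"].T@d["t"]
    return c+r*((z-c[2])/r[:,2])[:,None]
def blob(d,mask,roi,z,amin=30):
    """largest blob in roi (u0,v0,u1,v1): centroid/rect cast on plane z"""
    m=np.zeros(mask.shape,np.uint8);u0,v0,u1,v1=roi
    m[v0:v1,u0:u1]=mask[v0:v1,u0:u1]*255
    cs,_=cv2.findContours(m,cv2.RETR_EXTERNAL,cv2.CHAIN_APPROX_NONE)
    c=max(cs,key=cv2.contourArea)
    P=onplane(d,c[:,0],z)[:,:2].astype(np.float32)
    return c,P,cv2.minAreaRect(P)
def hsv(d): return cv2.split(cv2.cvtColor(d["img"],cv2.COLOR_RGB2HSV))
E
python3 - <<'E'
from h import *
rois={"scene":{"s1":(285,180,325,222),"s2":(335,205,390,250),"tray":(190,155,275,215),"j1":(255,205,287,242),"j2":(287,222,320,260),"grip":(420,215,465,250)},
"side":{"s1":(330,190,378,218),"s2":(325,224,375,252),"tray":(312,155,375,188),"j1":(295,180,325,202),"j2":(290,195,320,226),"grip":(330,235,358,270)}}
zz={"s1":25,"s2":25,"tray":18,"j1":48,"j2":48,"grip":112}
for n in rois:
    d=imaging.get_image(n);h,s,v=hsv(d)
    big=cv2.resize(d["img"][150:290,180:500] if n=="scene" else d["img"][150:300,250:420],None,fx=2.5 if n=="scene" else 3.5,fy=2.5 if n=="scene" else 3.5,interpolation=cv2.INTER_CUBIC)
    cv2.imwrite(f"pics/{n}c.png",big[:,:,::-1])
    for k,r in rois[n].items():
        m=(v>130) if k[0]=="s" else ((s>90)&(v>100) if k=="tray" else (v<42))
        c,P,R=blob(d,m,r,zz[k]); x,y,w,hh=cv2.boundingRect(c)
        print(n,k,(x,y,w,hh),np.round(R[0],0),np.round(R[1],0),round(R[2],1))
E
```

```text
scene s1 (286, 180, 32, 39) [510. -79.] [165.  75.] 40.2
scene s2 (342, 205, 48, 39) [ 509. -258.] [ 76. 147.] 86.2
scene tray (198, 166, 72, 47) [460. 107.] [141. 168.] 89.6
scene j1 (270, 229, 4, 2) [ 353. -102.] [3. 7.] 31.2
scene j2 (292, 241, 4, 5) [ 344. -168.] [12.  6.] 35.3
scene grip (429, 220, 28, 24) [ 466. -435.] [60. 48.] 13.8
side s1 (337, 193, 36, 22) [ 505. -100.] [ 89. 109.] 14.0
side s2 (330, 226, 41, 26) [ 498. -268.] [82. 89.] 69.5
side tray (318, 162, 52, 25) [466.  99.] [152. 161.] 0.0
side j1 (302, 193, 17, 5) [ 387. -112.] [42. 22.] 7.0
side j2 (296, 209, 19, 6) [ 386. -201.] [45. 24.] 13.6
side grip (337, 242, 13, 27) [ 489. -461.] [22. 83.] 6.5
```

View pics/scenec.png

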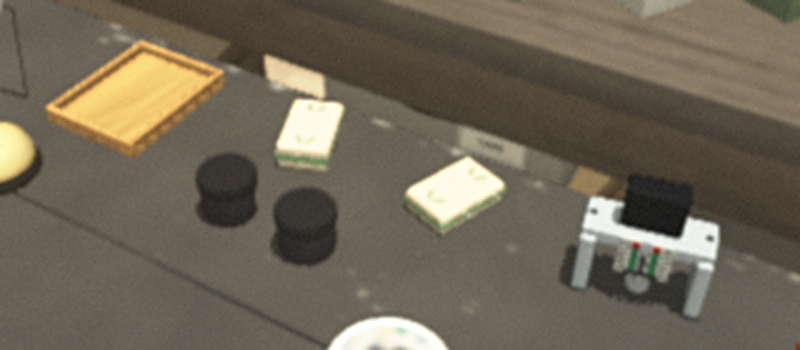

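Crop: soap tops about (310,128) and (455,192), gauge beam (650,230), jars (227,175) and (305,210). Cards lie under the shelf edge.

Run:
```python
from h import *
d=imaging.get_image("scene")
f=lambda p:np.array(p)/2.5+[180,150]
for k,p,z in [("s1",[(297,98),(344,101),(327,158),(277,155)],25),("s2",[(466,157),(504,185),(443,222),(406,194)],25),
 ("beam",[(588,198),(718,225),(712,262),(582,235)],70),("legs",[(580,288),(700,312)],0),("jar",[(227,172),(305,205)],48),("tray",[(140,42),(224,74),(132,152),(48,108)],18),
 ("table far edge?",[(230,65),(370,120),(580,185),(790,245)],0),("shelf edge",[(200,0),(520,85),(790,150)],120)]:
    P=onplane(d,f(p),z)[:,:2]; print(k,P.round(0).tolist(),P.mean(0).round(0))
```

```text
s1 [[533.0, -50.0], [553.0, -95.0], [467.0, -130.0], [446.0, -86.0]] [500. -90.]
s2 [[537.0, -243.0], [519.0, -291.0], [446.0, -266.0], [462.0, -220.0]] [ 491. -255.]
beam [[492.0, -376.0], [516.0, -478.0], [472.0, -485.0], [448.0, -388.0]] [ 482. -432.]
legs [[459.0, -393.0], [485.0, -487.0]] [ 472. -440.]
jar [[381.0, -79.0], [381.0, -164.0]] [ 381. -121.]
tray [[537.0, 171.0], [536.0, 49.0], [383.0, 44.0], [392.0, 169.0]] [462. 108.]
table far edge? [[573.0, 71.0], [567.0, -118.0], [584.0, -344.0], [604.0, -533.0]] [ 582. -231.]
shelf edge [[516.0, 52.0], [546.0, -286.0], [574.0, -508.0]] [ 545. -247.]
```

View pics/sidec.png

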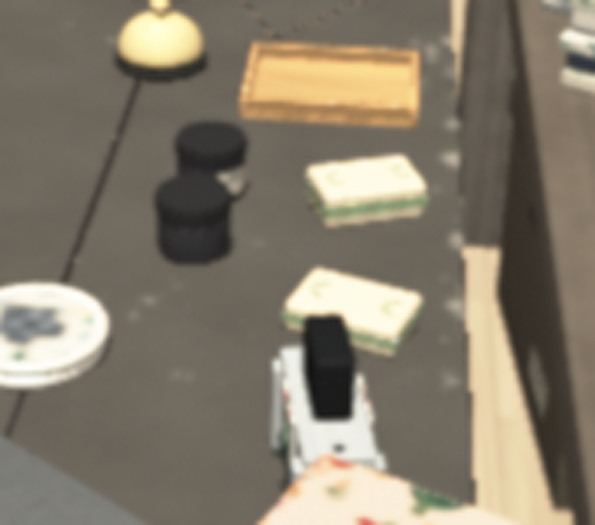

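Run:
```python
from h import *
d=imaging.get_image("scene");s=imaging.get_image("side");w=imaging.get_image("wrist")
print("rack feet",onplane(d,[(142,188),(165,193),(190,185),(130,175)],0).round(0).tolist())
c=-w["R"].T@w["t"]; o=get_obs()
from scipy.spatial.transform import Rotation as Ro
T=Ro.from_rotvec(o["orientation"]).as_matrix()
print("T",T.round(3),"cam in tool",(T.T@(c-o["ee_pos"])).round(1),(T.T@w["R"].T).round(3))
# shelf: side top edge, try heights, project to scene
for uv in [(405,300),(390,170)]:
  for z in (0,60,120,180,240):
    X=onplane(s,[uv],z)[0]; p=d["R"]@X+d["t"]; print(uv,z,X.round(0),(p[:2]/p[2]*d["fx"]+[d["cx"],d["cy"]]).round(0))
```

```text
rack feet [[342.0, 343.0, 0.0], [360.0, 270.0, 0.0], [421.0, 240.0, 0.0], [366.0, 427.0, 0.0]]
T [[-0.968  0.249 -0.   ]
 [ 0.249  0.968 -0.   ]
 [ 0.    -0.    -1.   ]] cam in tool [  83.9   -0.9 -144.5] [[ 0.    -0.954 -0.301]
 [ 1.     0.    -0.   ]
 [ 0.    -0.301  0.954]]
(405, 300) 0 [ 615. -443.    0.] [457. 231.]
(405, 300) 60 [ 604. -514.   60.] [495. 225.]
(405, 300) 120 [ 593. -586.  120.] [540. 218.]
(405, 300) 180 [ 582. -657.  180.] [595. 209.]
(405, 300) 240 [ 571. -728.  240.] [664. 198.]
(390, 170) 0 [610. 179.   0.] [251. 160.]
(390, 170) 60 [599.  46.  60.] [283. 156.]
(390, 170) 120 [589. -88. 120.] [322. 152.]
(390, 170) 180 [ 578. -221.  180.] [370. 146.]
(390, 170) 240 [ 568. -355.  240.] [431. 139.]
```

Careful with the scale: shifts go in shares of 600 mm and turns go in shares of pi rad. That gives: -40 mm / 600 = -0.0667, 0.12 rad / 3.1416 = 0.0382.

```bash
python3 jog.py '[{"xyz":[0, 0, -0.0667], "rotvec":[0, 0, 0.0382]}, {"xyz":[0, 0, -0.0667], "rotvec":[0, 0, 0.0382]}, {"xyz":[0, 0, -0.0667], "rotvec":[0, 0, 0.0382]}, {"xyz":[0, 0, -0.0667], "rotvec":[0, 0, 0.0382]}, {"xyz":[0, 0, -0.0667], "rotvec":[0, 0, 0.0382]}]' 88
python3 jog.py '[{"rotvec":[0, 0, 0.0382]}, {"rotvec":[0, 0, 0.0382]}, {"rotvec":[0, 0, 0.0382]}, {"rotvec":[0, 0, 0.0382]}]'
python3 jog.py '[{"xyz":[-0.0583, 0.0233, 0]}, {"xyz":[-0.0583, 0.0233, 0]}, {"xyz":[-0.0583, 0.0233, 0]}, {"xyz":[-0.0583, 0.0233, 0]}, {"xyz":[-0.0583, 0.0233, 0]}]'
python3 jog.py '[{"xyz":[-0.0583, 0.0233, 0]}, {"xyz":[-0.0583, 0.0233, 0]}, {"xyz":[-0.0583, 0.0233, 0]}, {"xyz":[-0.0583, 0.0233, 0]}, {"xyz":[-0.0583, 0.0233, 0]}]'
python3 jog.py '[{"xyz":[-0.0583, 0.0233, 0]}, {"xyz":[-0.0583, 0.0233, 0]}, {"xyz":[-0.0583, 0.0233, 0]}, {"xyz":[-0.0583, 0.0233, 0]}, {"xyz":[-0.0583, 0.0233, 0]}]'
python3 jog.py '[{"xyz":[-0.0567, -0.0133, 0]}, {"xyz":[-0.0567, -0.0133, 0]}, {"xyz":[-0.0567, -0.0133, 0]}, {"xyz":[-0.0567, -0.0133, 0]}, {"xyz":[-0.0567, -0.0133, 0]}]'
python3 jog.py '[{"xyz":[-0.0567, -0.0133, 0]}, {"xyz":[-0.0567, -0.0133, 0]}, {"xyz":[-0.0567, -0.0133, 0]}, {"xyz":[-0.0567, -0.0133, 0]}, {"xyz":[-0.0567, -0.0133, 0]}]'
python3 jog.py '[{"xyz":[-0.0567, -0.0133, 0]}, {"xyz":[-0.0567, -0.0133, 0]}, {"xyz":[-0.0567, -0.0133, 0]}, {}, {}]'
python3 - <<'E'
from h import *
d=imaging.get_image("wrist");cv2.imwrite("pics/w1.png",d["img"][:,:,::-1]);o=get_obs();print(o["ee_pos"],o["orientation"],o["t"],o["qpos"])
np.savez("w1.npz",**d)
E
```

```text
t: 0.87
ee_pos: [155.5, 604.9, 441.8]
orientation: [-1.306, -2.857, -0.0]
ft_force: [0.5, 1.0, 0.1]
width: 87.6
grasp_force: 0.0
t: 1.2
ee_pos: [155.6, 605.2, 440.0]
orientation: [-1.948, -2.464, -0.001]
ft_force: [-0.2, -0.5, 0.3]
width: 87.6
grasp_force: 0.0
t: 1.62
ee_pos: [265.7, 450.3, 439.7]
orientation: [1.94, 2.471, 0.0]
ft_force: [0.4, -0.2, 0.3]
width: 87.8
grasp_force: 0.0
t: 2.03
ee_pos: [375.2, 296.7, 439.9]
orientation: [1.94, 2.47, 0.001]
ft_force: [1.2, 0.1, 0.4]
width: 87.7
grasp_force: 0.0
t: 2.45
ee_pos: [484.7, 143.1, 440.0]
orientation: [1.941, 2.47, 0.001]
ft_force: [1.0, 0.0, 0.4]
width: 87.7
grasp_force: 0.0
t: 2.87
ee_pos: [485.0, -31.4, 439.9]
orientation: [1.94, 2.47, 0.0]
ft_force: [0.7, -0.2, -0.4]
width: 88.0
grasp_force: 0.0
t: 3.28
ee_pos: [486.3, -206.1, 439.9]
orientation: [1.941, 2.47, 0.0]
ft_force: [0.3, -0.7, -0.4]
width: 87.9
grasp_force: 0.0
t: 3.7
ee_pos: [487.2, -310.5, 439.1]
orientation: [-1.944, -2.467, -0.0]
ft_force: [-0.3, 0.7, -0.7]
width: 88.0
grasp_force: 0.0
[ 487.27132715 -309.25521101  439.30823554] [-1.94182251e+00 -2.46836800e+00 -4.14923570e-04] 3.75 [-5.86314882e-01  1.87163052e-01  1.50092927e+00  3.43402262e-04
  1.45444528e+00 -8.24015733e-01]
```

View pics/w1.png

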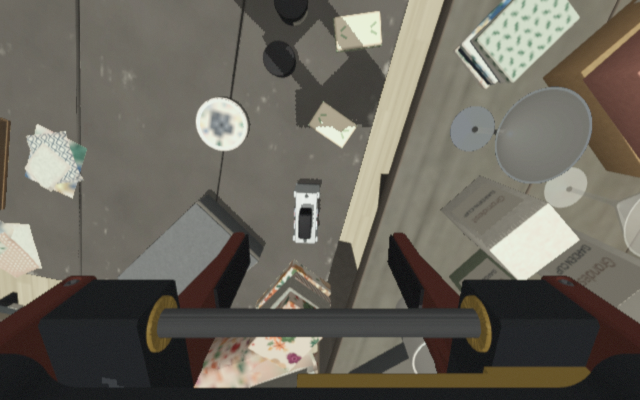

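Wrist view: soaps at (358,31) and (332,124), the latter half in shadow, gauge at (305,217), jars (280,58) and (291,8).

Run:
```python
from h import *
d=dict(np.load("w1.npz"));h,s,v=hsv(d);im=d["img"]
print(im[124,310:360:5].tolist(),im[31,325:390:6].tolist(),im[217,285:325:4].tolist())
def ax(R):
    b=cv2.boxPoints(R);e=[b[1]-b[0],b[2]-b[1]];e=max(e,key=np.linalg.norm);return round(float(np.degrees(np.arctan2(e[1],e[0])))%180,1)
for k,roi,z in [("s1",(325,5,390,58),25),("s2",(305,96,362,152),25)]:
    for th in (15,25,35):
        m=((im[:,:,0].astype(int)-im[:,:,2]>th)&(v>60))
        c,P,R=blob(d,m,roi,z);print(k,th,np.round(R[0],1),np.round(R[1],1),ax(R),cv2.boundingRect(c))
for th in (150,175,195):
    c,P,R=blob(d,(v>th)&(s<50),(285,184,330,250),70);print("beam",np.round(R[0],1),np.round(R[1],1),ax(R),cv2.boundingRect(c))
c,P,R=blob(d,(v<45),(294,198,318,240),112);print("grip",np.round(R[0],1),np.round(R[1],1),ax(R),cv2.boundingRect(c))
big=cv2.resize(im[0:260,260:400],None,fx=2.3*1,fy=2.3,interpolation=cv2.INTER_CUBIC);cv2.imwrite("pics/w1c.png",big[:,:,::-1])
```

```text
[[160, 152, 131], [170, 162, 140], [166, 160, 137], [171, 162, 141], [172, 163, 143], [172, 164, 142], [172, 164, 142], [173, 163, 141], [172, 163, 141], [136, 129, 111]] [[112, 108, 99], [67, 64, 60], [174, 165, 144], [173, 165, 143], [175, 167, 146], [233, 239, 217], [233, 239, 217], [233, 239, 216], [196, 211, 178], [232, 236, 213], [111, 107, 99]] [[112, 109, 101], [112, 109, 100], [110, 109, 100], [218, 222, 217], [64, 64, 64], [62, 62, 61], [60, 60, 60], [192, 195, 190], [104, 108, 103], [114, 110, 101]]
s1 15 [502.  -86.6] [82.7 55.8] 21.1 (334, 10, 49, 42)
s1 25 [502.  -86.5] [79.4 52.5] 20.6 (334, 11, 48, 40)Traceback (most recent call last):
  File "<stdin>", line 9, in <module>
  File "h.py", line 13, in blob
    c=max(cs,key=cv2.contourArea)
ValueError: max() iterable argument is empty
```

Run:
```python
from h import *
d=dict(np.load("w1.npz"));h,s,v=hsv(d);im=d["img"]
def ax(R):
    b=cv2.boxPoints(R);e=[b[1]-b[0],b[2]-b[1]];e=max(e,key=np.linalg.norm);return round(float(np.degrees(np.arctan2(e[1],e[0])))%180,1)
for k,roi,z in [("s2",(305,96,362,152),25)]:
    for th in (13,17,22):
        m=((im[:,:,0].astype(int)-im[:,:,2]>th)&(v>60))
        c,P,R=blob(d,m,roi,z);print(k,th,np.round(R[0],1),np.round(R[1],1),ax(R),cv2.boundingRect(c))
for th in (150,175,195):
    c,P,R=blob(d,(v>th)&(s<50),(285,184,330,250),70);print("beam",np.round(R[0],1),np.round(R[1],1),ax(R),cv2.boundingRect(c))
for th in (60,75,90):
  c,P,R=blob(d,(v<th),(296,196,316,238),112);print("grip",np.round(R[0],1),np.round(R[1],1),ax(R),cv2.boundingRect(c))
```

```text
s2 13 [ 499.8 -254.8] [61.8 87.4] 160.1 (309, 101, 51, 51)
s2 17 [ 498.7 -250.6] [53.7 80.8] 159.6 (309, 102, 48, 46)
s2 22 [ 498.5 -250.6] [52.2 79.3] 160.1 (309, 102, 48, 46)
beam [ 488.8 -429.2] [ 47.7 106.3] 101.0 (293, 191, 27, 53)
beam [ 487.8 -428.8] [ 45.8 105.2] 101.0 (293, 191, 26, 52)
beam [ 487.9 -429.2] [ 45.7 102.1] 101.0 (293, 192, 26, 51)
grip [ 487.3 -422.2] [20.5 56.9] 99.0 (299, 208, 13, 30)
grip [ 487.9 -422.2] [21.4 56.1] 102.3 (299, 208, 13, 30)
grip [ 487.9 -422.2] [21.5 56.1] 102.3 (299, 208, 13, 30)
```

Run:
```python
from h import *
w=dict(np.load("w1.npz"));s=imaging.get_image("scene")
for uv in [(292,265),(250,298)]:
  for z in (0,50,100,150):
    X=onplane(w,[uv],z)[0]; p=s["R"]@X+s["t"]; print(uv,z,X.round(0),(p[:2]/p[2]*s["fx"]+[s["cx"],s["cy"]]).round(0))
```

```text
(292, 265) 0 [ 487. -578.    0.] [506. 293.]
(292, 265) 50 [ 485. -548.   50.] [497. 270.]
(292, 265) 100 [ 483. -518.  100.] [488. 247.]
(292, 265) 150 [ 482. -488.  150.] [478. 221.]
(250, 298) 0 [ 407. -690.    0.] [565. 352.]
(250, 298) 50 [ 412. -650.   50.] [551. 322.]
(250, 298) 100 [ 417. -611.  100.] [536. 291.]
(250, 298) 150 [ 422. -572.  150.] [521. 260.]
```

Converted, -39.2 mm / 600 = -0.0653, 24 mm / 600 = 0.04, 0.045 rad / 3.1416 = 0.0143.

```bash
python3 jog.py '[{"rotvec":[0, 0, 0.0143]}, {"xyz":[-0.0653, -0.0123, 0]}, {"xyz":[-0.0653, -0.0123, 0]}, {"xyz":[-0.0653, -0.0123, 0]}, {"xyz":[0, 0, 0.04]}]'
python3 jog.py '[{"xyz":[0, 0, 0.0667]}, {"xyz":[0, 0, 0.0667]}, {"xyz":[0, 0, 0.0667]}, {"xyz":[0, 0, 0.0667]}, {"xyz":[0, 0, 0.05]}]'
python3 - <<'E'
from h import *
d=imaging.get_image("wrist");cv2.imwrite("pics/w2.png",d["img"][:,:,::-1]);o=get_obs();print(o["ee_pos"],o["orientation"],o["t"])
np.savez("w2.npz",**d)
E
```

```text
t: 4.22
ee_pos: [490.0, -433.8, 419.9]
orientation: [1.991, 2.417, -0.003]
ft_force: [0.1, 0.7, 0.1]
width: 87.8
grasp_force: 0.0
t: 4.63
ee_pos: [488.2, -426.2, 222.9]
orientation: [-1.992, -2.426, -0.001]
ft_force: [-0.6, -0.3, -1.6]
width: 87.7
grasp_force: 0.0
[ 486.02176075 -424.30644781  217.25864674] [-1.98661045e+00 -2.41954429e+00 -1.16114972e-03] 4.6833
```

View pics/w2.png

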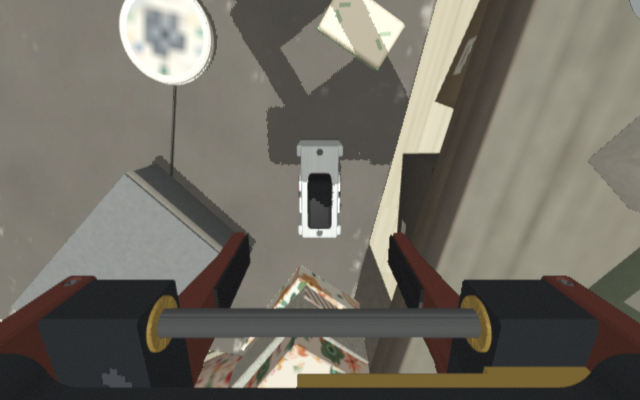

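Gauge at (320,200), upright and aligned with the fingers; soap_2 at (360,30).

```bash
python3 jog.py '[{}, {}]'
python3 - <<'E'
from h import *
def ax(R):
    b=cv2.boxPoints(R);e=[b[1]-b[0],b[2]-b[1]];e=max(e,key=np.linalg.norm);return round(float(np.degrees(np.arctan2(e[1],e[0])))%180,1)
d=imaging.get_image("wrist");h,s,v=hsv(d);o=get_obs();print(o["ee_pos"],o["orientation"])
for th in (140,):
    c,P,R=blob(d,(v>th)&(s<50),(290,130,350,250),70);print("beam",np.round(R[0],1),np.round(R[1],1),ax(R),cv2.boundingRect(c))
c,P,R=blob(d,(v<90),(304,165,336,234),112);print("grip",np.round(R[0],1),np.round(R[1],1),ax(R),cv2.boundingRect(c), "low-y end",P[:,1].min())
E
```

```text
t: 4.85
ee_pos: [489.6, -428.3, 227.2]
orientation: [1.993, 2.427, 0.0]
ft_force: [0.6, 0.2, 0.2]
width: 87.9
grasp_force: 0.0
[ 490.0010621  -429.0465543   228.40273493] [ 1.99225526e+00  2.42433851e+00 -1.49514658e-04]
beam [ 488.4 -430.3] [ 48.3 104.9] 101.2 (296, 142, 45, 93)
grip [ 487.9 -425.4] [21.9 53.1] 100.5 (307, 170, 24, 54) low-y end -453.19373
```

Converted, 35 mm / 600 = 0.0583, 26 mm / 600 = 0.0433.

```bash
python3 jog.py '[{"xyz":[0, -0.0025, 0.0583]}, {"xyz":[0, 0, 0.0583]}, {"xyz":[0, 0, 0.0583]}, {"xyz":[0, 0, 0.0433]}, {}]'
python3 jog.py '[{}, {}, {}, {}, {}]' 15
python3 jog.py '[{}, {}, {}]'
```

```text
t: 5.32
ee_pos: [486.0, -427.8, 92.3]
orientation: [-1.993, -2.423, -0.0]
ft_force: [-0.6, 0.7, -0.1]
width: 88.0
grasp_force: 0.0
t: 5.73
ee_pos: [487.8, -429.8, 96.6]
orientation: [1.994, 2.424, -0.0]
ft_force: [0.2, 0.1, -0.7]
width: 58.0
grasp_force: 0.0
t: 5.98
ee_pos: [487.0, -429.1, 94.9]
orientation: [1.996, 2.426, -0.0]
ft_force: [-0.3, -0.4, -0.0]
width: 38.2
grasp_force: 0.0
```

Converted, 34.6 mm / 600 = 0.0577, -30 mm / 600 = -0.05, 0.12 rad / 3.1416 = 0.0382.

```bash
python3 jog.py '[{}, {}, {}, {}]' 
python3 jog.py '[{"xyz":[0, 0, -0.0417]}, {"xyz":[0, 0, -0.05]}, {"xyz":[0, 0, -0.05]}, {}]'
python3 jog.py '[{"xyz":[0.041, 0.011, 0]}, {"xyz":[0.0577, 0.0153, 0]}, {"xyz":[0.0577, 0.0153, 0]}, {"xyz":[0.0577, 0.0153, 0]}, {"xyz":[0.041, 0.011, 0]}]'
python3 jog.py '[{"xyz":[0.0333, 0.0085, 0], "rotvec":[0, 0, 0.0318]}, {"rotvec":[0, 0, 0.0382]}, {"rotvec":[0, 0, 0.0382]}, {"rotvec":[0, 0, 0.0382]}, {"rotvec":[0, 0, 0.0271]}]'
python3 jog.py '[{}, {}, {}, {}]'
python3 - <<'E'
from h import *
d=imaging.get_image("wrist");cv2.imwrite("pics/w3.png",d["img"][:,:,::-1]);o=get_obs();print(o["ee_pos"],o["orientation"],o["t"],o["width"])
E
```

```text
t: 6.32
ee_pos: [487.1, -429.0, 94.5]
orientation: [1.996, 2.426, 0.0]
ft_force: [1.1, -0.3, -1.6]
width: 24.0
grasp_force: 30.0
t: 6.65
ee_pos: [489.1, -431.1, 184.8]
orientation: [1.991, 2.42, -0.001]
ft_force: [1.1, -1.5, -3.8]
width: 24.0
grasp_force: 30.0
t: 7.07
ee_pos: [495.8, -267.9, 177.6]
orientation: [-1.993, -2.423, 0.0]
ft_force: [0.0, 0.4, -6.0]
width: 23.8
grasp_force: 30.0
t: 7.48
ee_pos: [497.6, -249.7, 177.8]
orientation: [-2.578, -1.791, 0.002]
ft_force: [-0.1, -0.2, -4.5]
width: 23.9
grasp_force: 30.0
t: 7.82
ee_pos: [498.4, -250.4, 179.1]
orientation: [-2.573, -1.801, 0.001]
ft_force: [-0.3, 0.2, -5.4]
width: 24.2
grasp_force: 30.0
[ 498.45813225 -250.45290825  179.2857213 ] [-2.57358067e+00 -1.80082414e+00  4.63451161e-04] 7.8667 23.384106247198634
```

View pics/w3.png

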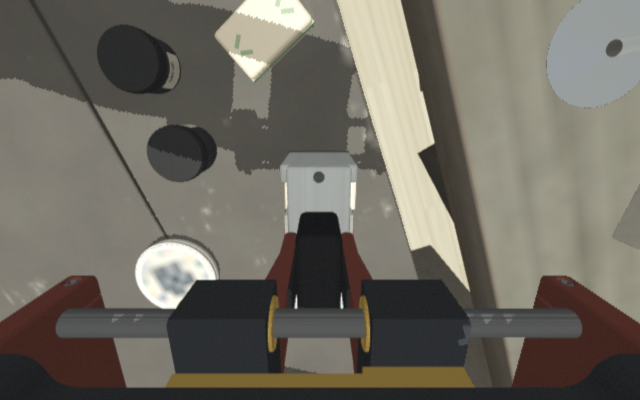

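The gauge sits square in the fingers over soap_2's spot; soap_1 is at (264,38) and the jars at (138,58) and (180,152). Now lower it and release.

Converted, 25 mm / 600 = 0.0417, 20 mm / 600 = 0.0333.

```bash
python3 jog.py '[{"xyz":[0, 0, 0.0417]}, {"xyz":[0, 0, 0.0417]}, {"xyz":[0, 0, 0.0333]}, {"xyz":[0, 0, 0.0167]}, {"xyz":[0, 0, 0.0058]}]'
python3 jog.py '[{}, {}, {}, {}]'
python3 jog.py '[{}, {}, {}, {}, {}]' 60
python3 - <<'E'
from h import *
ims=[]
for i in range(6): d=imaging.get_image("scene"); ims.append(d["img"].astype(float))
m=np.mean(ims,0).astype(np.uint8);np.savez("g2.npz",**{**d,"img":m})
p=d["R"]@np.array([498.5,-250.6,40])+d["t"];u,v=(p[:2]/p[2]*d["fx"]+[d["cx"],d["cy"]]).astype(int);print(u,v)
cv2.imwrite("pics/g2.png",cv2.resize(m[v-45:v+45,u-50:u+50],None,fx=6,fy=6,interpolation=cv2.INTER_CUBIC)[:,:,::-1])
E
```

```text
t: 8.28
ee_pos: [497.8, -250.1, 94.7]
orientation: [-2.573, -1.799, 0.002]
ft_force: [-1.7, 0.5, 2.3]
width: 24.0
grasp_force: 30.0
t: 8.62
ee_pos: [499.3, -250.8, 97.3]
orientation: [2.574, 1.799, 0.001]
ft_force: [-0.6, 0.4, -2.9]
width: 24.0
grasp_force: 30.0
t: 9.03
ee_pos: [499.0, -250.6, 96.5]
orientation: [2.575, 1.799, 0.0]
ft_force: [0.5, 0.1, 0.1]
width: 53.7
grasp_force: 0.0
362 218
```

View pics/g2.png

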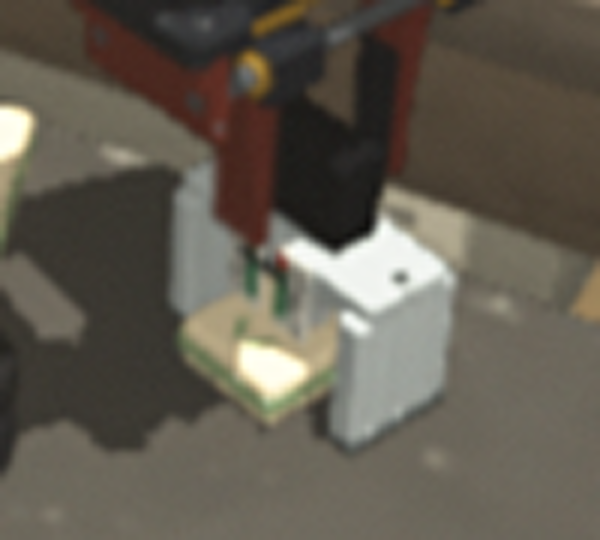

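Pointer (268,262) sits near the green/red boundary of the scale, so I will compare it with the other bar. First check shelf clearance.

Run:
```python
from h import *
w=dict(np.load("w2.npz"));s=imaging.get_image("scene")
for uv in [(480,150),(445,100)]:
  for z in (0,50,100,150,200):
    X=onplane(w,[uv],z)[0]; p=s["R"]@X+s["t"]; u,v=p[:2]/p[2]*s["fx"]+[s["cx"],s["cy"]]; print(uv,z,X.round(0),round(u),round(v), "top-edge v there",round(150+(u-324)*50/176))
```

```text
(480, 150) 0 [ 683. -352.    0.] 430 203 top-edge v there 180
(480, 150) 50 [ 655. -352.   50.] 429 193 top-edge v there 180
(480, 150) 100 [ 626. -351.  100.] 428 182 top-edge v there 179
(480, 150) 150 [ 597. -350.  150.] 426 170 top-edge v there 179
(480, 150) 200 [ 568. -349.  200.] 425 156 top-edge v there 179
(445, 100) 0 [ 620. -303.    0.] 402 210 top-edge v there 172
(445, 100) 50 [ 600. -309.   50.] 404 200 top-edge v there 173
(445, 100) 100 [ 579. -315.  100.] 405 188 top-edge v there 173
(445, 100) 150 [ 559. -321.  150.] 407 174 top-edge v there 174
(445, 100) 200 [ 539. -326.  200.] 409 159 top-edge v there 174
```

Converted, 35 mm / 600 = 0.0583, -30 mm / 600 = -0.05, -0.12 rad / 3.1416 = -0.0382.

```bash
python3 jog.py '[{}, {}, {}, {}, {}]' 15
python3 jog.py '[{}, {}, {"xyz":[0, 0, -0.0417]}, {"xyz":[0, 0, -0.05]}, {"xyz":[0, 0, -0.05]}]'
python3 jog.py '[{"xyz":[0.0333, -0.0117, 0]}, {"xyz":[0.0583, -0.02, 0]}, {"xyz":[0.0583, -0.02, 0]}, {"xyz":[0.0583, -0.02, 0]}, {"xyz":[0.05, -0.0177, 0]}]'
python3 jog.py '[{"rotvec":[0, 0, -0.0382]}, {"rotvec":[0, 0, -0.0382]}, {"rotvec":[0, 0, -0.0382]}, {"rotvec":[0, 0, -0.0382]}, {"rotvec":[0, 0, -0.0382]}]'
python3 jog.py '[{"rotvec":[0, 0, -0.0363]}, {}, {}, {}, {}]'
python3 - <<'E'
from h import *
# does soap 2 remain where it was?  scene check, and s1 from scene
d=imaging.get_image("scene");im=d["img"];h,s,v=hsv(d)
m=(im[:,:,0].astype(int)-im[:,:,2]>16)&(v>90)
for k,roi in [("s2",(335,205,390,250))]:
    c,P,R=blob(d,m,roi,25);print(k,np.round(P.mean(0)),cv2.boundingRect(c))
E
```

```text
t: 9.8
ee_pos: [498.7, -250.5, 96.2]
orientation: [2.575, 1.799, 0.0]
ft_force: [-0.7, 0.5, -0.3]
width: 30.2
grasp_force: 0.0
t: 10.22
ee_pos: [497.3, -249.8, 180.6]
orientation: [-2.572, -1.797, 0.003]
ft_force: [0.7, -0.7, -5.2]
width: 24.2
grasp_force: 30.0
t: 10.63
ee_pos: [500.4, -84.5, 180.5]
orientation: [-2.574, -1.798, 0.002]
ft_force: [0.5, -0.7, -5.7]
width: 24.1
grasp_force: 30.0
t: 11.05
ee_pos: [500.8, -86.1, 180.4]
orientation: [-1.919, -2.485, 0.001]
ft_force: [-0.7, -0.8, -5.3]
width: 23.7
grasp_force: 30.0
t: 11.47
ee_pos: [501.4, -86.5, 181.0]
orientation: [-1.787, -2.583, 0.0]
ft_force: [-0.1, -0.3, -5.0]
width: 24.0
grasp_force: 30.0
s2 [ 488. -254.] (335, 205, 55, 45)
```

Converted, 25 mm / 600 = 0.0417, 20 mm / 600 = 0.0333.

```bash
python3 jog.py '[{"xyz":[0, 0, 0.0417]}, {"xyz":[0, 0, 0.0417]}, {"xyz":[0, 0, 0.0333]}, {"xyz":[0, 0, 0.0167]}, {"xyz":[0, 0, 0.0075]}]'
python3 jog.py '[{}, {}, {}, {}]'
python3 jog.py '[{}, {}, {}, {}, {}]' 60
python3 - <<'E'
from h import *
ims=[]
for i in range(6): d=imaging.get_image("scene"); ims.append(d["img"].astype(float))
m=np.mean(ims,0).astype(np.uint8);np.savez("g1.npz",**{**d,"img":m})
out=[]
for n,c in (("g1",(502,-86.5)),("g2",(498.5,-250.6))):
    d=dict(np.load(n+".npz"));p=d["R"]@np.array([*c,40])+d["t"];u,v=(p[:2]/p[2]*d["fx"]+[d["cx"],d["cy"]]).astype(int);print(u,v)
    out.append(cv2.resize(d["img"][v-30:v+25,u-25:u+25],None,fx=8,fy=8,interpolation=cv2.INTER_CUBIC))
cv2.imwrite("pics/g12.png",np.hstack(out)[:,:,::-1])
E
```

```text
t: 11.93
ee_pos: [500.8, -86.1, 95.9]
orientation: [-1.784, -2.582, 0.001]
ft_force: [-9.5, 9.0, 27.7]
width: 24.4
grasp_force: 30.0
t: 12.27
ee_pos: [502.0, -86.6, 97.3]
orientation: [1.784, 2.585, 0.001]
ft_force: [-0.9, 0.0, -2.4]
width: 23.9
grasp_force: 30.0
t: 12.68
ee_pos: [502.0, -86.6, 96.9]
orientation: [1.784, 2.585, 0.0]
ft_force: [-0.2, -0.4, -1.0]
width: 53.7
grasp_force: 0.0
303 195
362 218
```

View pics/g12.png

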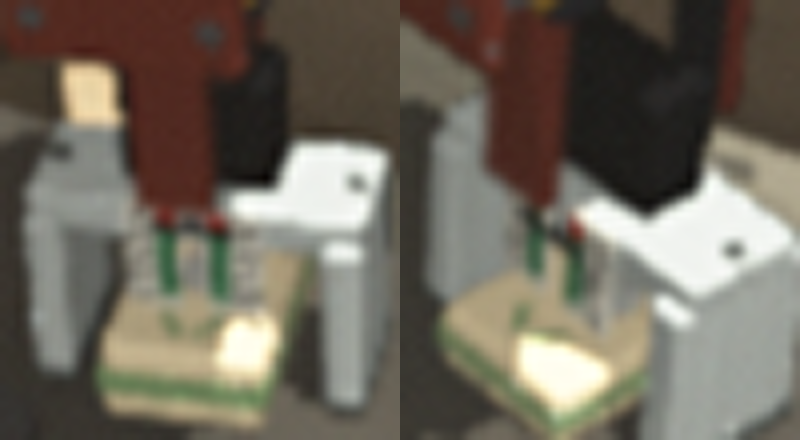

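The left scale (soap_1) shows the black pointer at the red level (195,222). On the right (soap_2) it lies across the green's top, below the red. I'll back the fingers off for an unoccluded check.

Careful with the scale: shifts go in shares of 600 mm and turns go in shares of pi rad. That gives: -40 mm / 600 = -0.0667, -20 mm / 600 = -0.0333.

```bash
python3 jog.py '[{"xyz":[0, 0, -0.0333]}, {"xyz":[0, 0, -0.0667]}, {"xyz":[0, 0, -0.0667]}, {"xyz":[0, 0, -0.0667]}, {}]' 80
python3 - <<'E'
from h import *
ims=[]
for i in range(6): d=imaging.get_image("scene"); ims.append(d["img"].astype(float))
m=np.mean(ims,0);np.savez("g1b.npz",**{**d,"img":m.astype(np.uint8)})
for n,c,u0 in (("g1b",(502,-86.5),20),("g2",(498.5,-250.6),9.2)):
    d=dict(np.load(n+".npz"));p=d["R"]@np.array([*c,40])+d["t"];u,v=(p[:2]/p[2]*d["fx"]+[d["cx"],d["cy"]]).astype(int)
    a=d["img"]
    cols=range(u-9,u+6) if n=="g1b" else range(u-11,u+4)
    for r in range(v-7,v+9): print(r," ".join("%02x%02x%02x"%tuple(a[r,q]) for q in cols))
    print()
    # expected px row of readings along the face, scale base height unknown
    R=np.radians(20.7 if n=="g1b" else -20.1);x=np.array([np.cos(R),np.sin(R)])
    for h in (37,53,62,65,69):
        p=d["R"]@np.array([*(np.array(c)-25*x),h])+d["t"];print(h,(p[:2]/p[2]*d["fx"]+[d["cx"],d["cy"]]).round(1))
    if n=="g1b": cv2.imwrite("pics/g1b.png",cv2.resize(a[v-25:v+25,u-30:u+30],None,fx=10,fy=10,interpolation=cv2.INTER_CUBIC)[:,:,::-1])
E
```

```text
t: 13.4
ee_pos: [505.7, -87.3, 243.9]
orientation: [1.778, 2.577, 0.008]
ft_force: [1.3, 0.4, -0.2]
width: 80.2
grasp_force: 0.0
188 7b7e78 777a73 737670 81857f b5b9b1 ccd2c9 d1d7ce d7dcd3 d8ddd5 d1d8cf bac0b8 a7ada5 8b8e87 7d827c 6f726c
189 919289 8a8d85 878981 949a92 c1c8bf d4d9d2 e8ede6 f4f7f3 f5f8f4 f4f7f3 eff3ee eaefe7 dfe6dc dce3d9 d7ddd4
190 9c9b8e 99978c 9c998e a09d92 b0aea2 bfc0b6 e3e9e2 f2f6f2 f5f8f5 f5f8f5 f3f5f2 f2f5f1 f3f6f2 f4f6f2 f4f7f2
191 939084 8f8d80 9c9689 978074 947268 a28b82 bebeb6 ccd2ca d4dcd2 e7e9de efe8dd efe9dd f2f2ea f2f3ed f4f5ef
192 8f8c81 8f8d81 858073 6e544a 68372f 785048 837a73 7a7e79 868881 ac9f94 bb988b c29a8c cab9aa d0cbbd d3d2c2
193 8c8b80 8d8b7e 757369 504e43 3b2e24 48352d 554f4a 4a4a44 494845 60504a 684037 693a32 7c675d 9c9687 9d9a8c
194 807d72 89867a 7e7f73 616f5d 38543c 3e543e 6e7164 787669 66665d 575a52 3e4234 333526 525246 848275 878478
195 8b897b 989486 898a7d 6f7f6a 416649 476548 8d8d77 9e9580 908978 7e8172 4d644f 32563c 606f5b 949586 9b998b
196 8d897b 8e8a7e 828376 6d7f6a 416647 4a674b 939179 9d927d 908877 898a7c 597159 396143 697e67 9597
[... 1988 characters left out ...]
ab9f82 858669 485e43 3f5540 686b5f 726f66 7a786e 86877d 7f827b 767973
222 a3977d 98947b 79806b 7a826e 9f9a82 aa9e80 7f8264 476145 455a47 5c6055 6c6860 858378 8d8c81 7f8078 767972
223 ae9f7f a99d80 9c977d 999683 a99f88 a99e81 7a7f62 435e42 435a46 5a5f53 6c6b61 8b887d 8e8e83 808179 777872
224 ad9e7d ac9e7d a89d7f a89f85 aea185 a99d7e 767e5f 435f43 4d624e 65685c 7a786d 939083 929187 83857c 7f7f7a
225 a39a78 9e9572 a29976 a99d7d ae9f7f a99d7c 84866a 60735b 667562 7a7d70 8c897d a19d90 95948a 858780 878880
226 8f8d6b 848965 979270 ab9e7c b1a080 ac9f7e 9c957b 888a76 838777 878779 908b7f a3a093 99988d 8a8981 8e8d81

37 [353.8 223.6]
53 [354.1 218.3]
62 [354.3 215.2]
65 [354.4 214.2]
69 [354.5 212.8]
```

View pics/g1b.png

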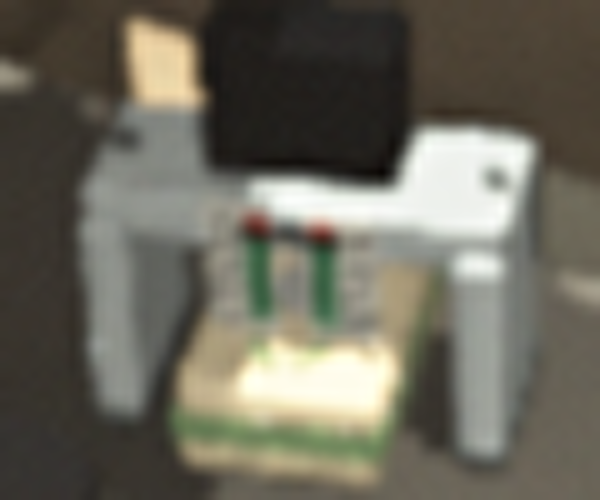

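The pointer (290,230) is at the red level (red at 255 and 320, rows 220–235), so soap_1 looks thick and soap_2 thin. I'll take the gauge back over soap_2, compare it there without occlusion, and then verify soap_1's thickness by touch.

Converted, 40 mm / 600 = 0.0667, 20 mm / 600 = 0.0333.

```bash
python3 jog.py '[{"xyz":[0, 0, 0.0667]}, {"xyz":[0, 0, 0.0667]}, {"xyz":[0, 0, 0.0667]}, {"xyz":[0, 0, 0.0333]}, {}]' 60
python3 jog.py '[{}, {}, {}, {}, {}]' 15
python3 jog.py '[{}, {}, {}, {}, {}]' 15
python3 jog.py '[{"xyz":[0, 0, -0.0417]}, {"xyz":[0, 0, -0.05]}, {"xyz":[0, 0, -0.05]}, {}, {}]'
python3 jog.py '[{"rotvec":[0, 0, 0.0382]}, {"rotvec":[0, 0, 0.0382]}, {"rotvec":[0, 0, 0.0382]}, {"rotvec":[0, 0, 0.0382]}, {"rotvec":[0, 0, 0.0382]}]'
python3 jog.py '[{"rotvec":[0, 0, 0.0363]}, {"xyz":[-0.0333, 0.0117, 0]}, {"xyz":[-0.0583, 0.02, 0]}, {"xyz":[-0.0583, 0.02, 0]}, {"xyz":[-0.0583, 0.02, 0]}]'
python3 jog.py '[{"xyz":[-0.05, 0.0177, 0]}, {}, {}, {}, {}]'
python3 jog.py '[{}, {}, {}, {}, {}]'
```

```text
t: 14.12
ee_pos: [497.3, -85.7, 91.2]
orientation: [-1.778, -2.577, 0.007]
ft_force: [-0.8, 0.6, -0.4]
width: 60.1
grasp_force: 0.0
t: 14.53
ee_pos: [502.5, -86.7, 98.0]
orientation: [1.783, 2.584, 0.002]
ft_force: [0.1, -0.5, 0.5]
width: 29.8
grasp_force: 0.0
t: 14.95
ee_pos: [502.2, -86.6, 97.7]
orientation: [1.783, 2.585, 0.001]
ft_force: [-0.6, 0.7, 7.4]
width: 23.8
grasp_force: 30.0
t: 15.37
ee_pos: [502.2, -86.6, 182.6]
orientation: [1.782, 2.584, 0.002]
ft_force: [0.3, 0.6, -5.6]
width: 23.5
grasp_force: 30.0
t: 15.78
ee_pos: [499.9, -86.2, 179.2]
orientation: [-2.472, -1.934, 0.004]
ft_force: [0.5, -0.7, -4.8]
width: 23.8
grasp_force: 30.0
t: 16.2
ee_pos: [497.4, -219.1, 179.1]
orientation: [-2.571, -1.799, 0.003]
ft_force: [0.8, 0.2, -5.2]
width: 23.6
grasp_force: 30.0
t: 16.62
ee_pos: [497.7, -249.0, 180.3]
orientation: [-2.572, -1.799, 0.002]
ft_force: [0.2, 0.3, -5.0]
width: 23.9
grasp_force: 30.0
t: 17.03
ee_pos: [498.8, -250.2, 181.8]
orientation: [2.575, 1.8, 0.0]
ft_force: [-0.1, -0.6, -5.0]
width: 23.9
grasp_force: 30.0
```

Converted, 25 mm / 600 = 0.0417, 20 mm / 600 = 0.0333.

```bash
python3 jog.py '[{"xyz":[0, 0, 0.0417]}, {"xyz":[0, 0, 0.0417]}, {"xyz":[0, 0, 0.0333]}, {"xyz":[0, 0, 0.0167]}, {"xyz":[0, 0, 0.0075]}]'
python3 jog.py '[{}, {}, {}, {}]'
python3 jog.py '[{}, {}, {}, {}, {}]' 80
python3 jog.py '[{"xyz":[0, 0, -0.0333]}, {"xyz":[0, 0, -0.0667]}, {"xyz":[0, 0, -0.0667]}, {"xyz":[0, 0, -0.0667]}, {"xyz":[0, 0, -0.0583]}]'
python3 - <<'E'
from h import *
ims=[]
for i in range(6): d=imaging.get_image("scene"); ims.append(d["img"].astype(float))
m=np.mean(ims,0);np.savez("g2b.npz",**{**d,"img":m.astype(np.uint8)})
c=(498.5,-250.6);p=d["R"]@np.array([*c,40])+d["t"];u,v=(p[:2]/p[2]*d["fx"]+[d["cx"],d["cy"]]).astype(int)
a=m.astype(np.uint8)
cv2.imwrite("pics/g2b.png",cv2.resize(a[v-25:v+25,u-30:u+30],None,fx=10,fy=10,interpolation=cv2.INTER_CUBIC)[:,:,::-1])
for r in range(v-7,v+9): print(r," ".join("%02x%02x%02x"%tuple(a[r,q]) for q in range(u-13,u+3)))
w=imaging.get_image("wrist");np.savez("w4.npz",**w);o=get_obs();print(o["ee_pos"],o["orientation"],o["t"])
h,s,vv=hsv(w);im=w["img"].astype(int)
c,P,R=blob(w,(im[:,:,0]-im[:,:,2]>20)&(vv>60),(180,0,340,90),25);print("s1",R,cv2.boundingRect(c))
E
```

```text
t: 17.45
ee_pos: [498.2, -250.7, 97.4]
orientation: [-2.573, -1.799, 0.003]
ft_force: [-13.9, 4.8, 43.3]
width: 24.1
grasp_force: 30.0
t: 17.78
ee_pos: [499.1, -250.7, 97.7]
orientation: [2.574, 1.799, 0.001]
ft_force: [-0.3, -0.8, -3.5]
width: 24.1
grasp_force: 30.0
t: 18.2
ee_pos: [499.0, -250.6, 97.4]
orientation: [2.575, 1.799, 0.0]
ft_force: [-0.5, 0.5, 0.5]
width: 53.5
grasp_force: 0.0
t: 18.62
ee_pos: [498.8, -250.5, 274.8]
orientation: [2.574, 1.799, 0.001]
ft_force: [0.7, -0.2, 0.7]
width: 79.5
grasp_force: 0.0
211 737873 6a6a63 6b675d 8f7a6e b49081 ccb6a8 dfded3 edf1ed f3f6f3 f5f8f4 e4ebe2 a9b0a7 6a6d68 3f403c 272724 1e1d18
212 7c8079 707068 6c685f 755e54 80473e 98695f b4ab9f c7ccc5 e8ece6 f4f8f4 f5f8f4 e6ebe3 afb4ad 757873 4a4d48 2c2c2a
213 828680 74746d 636159 5c5148 5a352a 7b5146 9c9287 9ca097 cbcec5 f4f5f0 f5f8f4 f4f7f3 e5eae2 b5bab2 8f938c 6f726c
214 858880 7c7c73 5e5d56 46483f 423b2f 6a594b 979386 8b8c83 a59a90 dfcbbd eeede0 f4f6f2 f2f5f1 e9ede6 e0e6dd d0d7cd
215 898a83 848378 6a6860 4d4f46 363d31 555649 85857a 7b7971 816962 a17468 c5afa1 eeecde f2f3ed f3f6f1 f4f7f3 f
[... 802 characters left out ...]
c 919086 767873
223 c7b691 b3a381 aa9b7c a4997d 98947c 9a9683 a89f85 a49a7b 6b7458 3e5a43 5d6a58 717166 7c796e 939083 8d8c81 767870
224 f9f0c5 d0be96 ab9d7b a79b7b a69c7e a69d84 aca082 a29777 667054 3e5941 5e6b5a 6d6e62 76746b 979589 8d8d82 7c7f76
225 fbf3cd d0bf95 9e9573 968e6e 9f9574 a79b7b ac9e7e a7997a 747a5e 4e644c 626c5d 69695f 78756b 9e9c8e 919187 83847d
226 fff9db e7d5a7 9b9570 848563 a79f7a ae9f7c ab9c7c a8997b 938e73 787e67 707365 6a6861 7b786e 9b988a 8e9083 88867c
[ 497.75560341 -249.96673993  270.40169575] [-2.57282599e+00 -1.79786834e+00  2.29485194e-03] 18.9667
s1 ((502.1307067871094, -86.4476089477539), (80.8301773071289, 53.10408020019531), 20.77281379699707) (241, 7, 73, 80)
```

View pics/g2b.png

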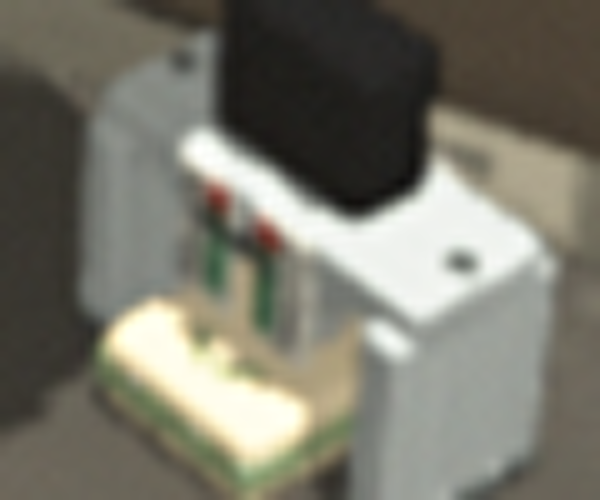

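Here the pointer (235,235) is clearly below the red marks (215,195) and (265,235), so soap_2 is the 22 mm bar and soap_1 the 28 mm bar. The gauge stays; next pick up soap_1.

Converted, 0.122 rad / 3.1416 = 0.0388.

```bash
python3 jog.py '[{"rotvec":[0, 0, 0.0388]}, {"rotvec":[0, 0, 0.0388]}, {"rotvec":[0, 0, 0.0388]}, {"rotvec":[0, 0, 0.0388]}, {"rotvec":[0, 0, 0.0388]}]' 80
python3 jog.py '[{"rotvec":[0, 0, 0.0388]}, {"rotvec":[0, 0, 0.0398]}, {"xyz":[0.0203, -0.0507, 0]}, {"xyz":[0.0203, -0.0507, 0]}, {"xyz":[0.0203, -0.0507, 0]}]'
python3 jog.py '[{"xyz":[0.0203, -0.0507, 0]}, {"xyz":[0.0203, -0.0507, 0]}, {"xyz":[0, 0, 0.0583]}, {"xyz":[0, 0, 0.0583]}, {"xyz":[0, 0, 0.0583]}]'
python3 jog.py '[{"xyz":[0, 0, 0.025]}, {}, {}, {}, {}]'
python3 - <<'E'
from h import *
w=imaging.get_image("wrist");o=get_obs();print(o["ee_pos"],o["orientation"],o["t"])
h,s,vv=hsv(w);im=w["img"].astype(int)
m=((im[:,:,0]-im[:,:,2]>20)&(vv>60));m[260:]=0
c,P,R=blob(w,m,(220,60,420,260),28);print("s1",R,cv2.boundingRect(c))
cv2.imwrite("pics/w5.png",w["img"][:,:,::-1])
E
```

```text
t: 19.38
ee_pos: [497.9, -250.1, 270.1]
orientation: [-2.997, -0.933, 0.004]
ft_force: [0.2, 1.4, -0.5]
width: 80.2
grasp_force: 0.0
t: 19.8
ee_pos: [499.5, -151.3, 270.1]
orientation: [-3.089, -0.564, 0.005]
ft_force: [-0.2, 0.5, -0.4]
width: 80.0
grasp_force: 0.0
t: 20.22
ee_pos: [501.2, -85.8, 165.1]
orientation: [-3.089, -0.569, 0.001]
ft_force: [-0.5, 0.2, -0.8]
width: 80.0
grasp_force: 0.0
t: 20.63
ee_pos: [502.6, -87.0, 153.3]
orientation: [3.089, 0.566, 0.003]
ft_force: [-0.4, -0.3, -0.0]
width: 79.6
grasp_force: 0.0
[502.68494653 -86.99710607 153.41770124] [3.0892135  0.56638757 0.00345986] 20.6833
s1 ((600.8270874023438, -62.22987365722656), (45.10765838623047, 195.83103942871094), 0.003267294028773904) (220, 60, 200, 92)
```

Converted, 35 mm / 600 = 0.0583, 20 mm / 600 = 0.0333.

```bash
python3 jog.py '[{"xyz":[0, 0, 0.0583]}, {"xyz":[0, 0, 0.0583]}, {"xyz":[0, 0, 0.0583]}, {"xyz":[0, 0, 0.0333]}, {"xyz":[0, 0, 0.0117]}]'
python3 jog.py '[{}, {}, {}, {}, {}]' 40
python3 jog.py '[{}, {}, {}, {}]'
python3 jog.py '[{"xyz":[0, 0, -0.0333]}, {"xyz":[0, 0, -0.05]}, {"xyz":[0, 0, -0.05]}, {"xyz":[0, 0, -0.05]}, {}]'
```

```text
t: 21.1
ee_pos: [500.8, -86.6, 18.4]
orientation: [-3.089, -0.566, 0.004]
ft_force: [-0.7, 0.1, 0.7]
width: 80.5
grasp_force: 0.0
t: 21.52
ee_pos: [502.8, -86.9, 21.6]
orientation: [3.089, 0.567, 0.004]
ft_force: [-1.1, -0.4, 8.7]
width: 51.9
grasp_force: 30.0
t: 21.85
ee_pos: [502.8, -86.9, 21.7]
orientation: [3.089, 0.567, 0.004]
ft_force: [-1.0, 0.2, 7.5]
width: 51.8
grasp_force: 30.0
t: 22.27
ee_pos: [505.1, -87.3, 135.7]
orientation: [3.087, 0.566, 0.014]
ft_force: [2.0, -0.2, -0.7]
width: 51.9
grasp_force: 30.0
```

Converted, -39 mm / 600 = -0.065, -30 mm / 600 = -0.05, 0.12 rad / 3.1416 = 0.0382.

```bash
python3 jog.py '[{"xyz":[0, 0, -0.05], "rotvec":[0, 0, 0.0382]}, {"xyz":[0, 0, -0.05], "rotvec":[0, 0, 0.0382]}, {"rotvec":[0, 0, 0.0382]}, {"xyz":[-0.0133, -0.065, 0]}, {"xyz":[-0.0133, -0.065, 0]}]'
python3 jog.py '[{"xyz":[-0.0133, -0.065, 0]}, {"xyz":[-0.0133, -0.065, 0]}, {"xyz":[-0.0133, -0.065, 0]}, {}, {}]'
python3 jog.py '[{}, {}, {}]'
python3 - <<'E'
from h import *
for n,roi in (("wrist",(100,0,540,300)),("side",(312,155,375,188))):
    w=imaging.get_image(n);h,s,v=hsv(w);m=(s>75)&(v>60)&(h>8)&(h<28)
    c,P,R=blob(w,m,roi,18);print(n,R,cv2.boundingRect(c))
    if n=="wrist": cv2.imwrite("pics/w6.png",w["img"][:,:,::-1])
o=get_obs();print(o["ee_pos"],o["orientation"],o["t"],o["width"])
E
```

```text
t: 22.68
ee_pos: [486.0, -9.3, 190.8]
orientation: [3.141, -0.003, 0.004]
ft_force: [0.7, -0.1, -0.6]
width: 51.6
grasp_force: 30.0
t: 23.1
ee_pos: [460.5, 109.9, 190.0]
orientation: [3.141, 0.011, -0.0]
ft_force: [-0.2, -0.1, -0.1]
width: 51.9
grasp_force: 30.0
t: 23.35
ee_pos: [461.5, 106.9, 190.1]
orientation: [3.141, 0.001, -0.0]
ft_force: [0.2, -0.3, -0.5]
width: 51.8
grasp_force: 30.0
wrist ((470.2757263183594, 116.29344177246094), (142.9232177734375, 119.75110626220703), 0.031088942661881447) (253, 112, 113, 124)
side ((465.682373046875, 100.643798828125), (170.61485290527344, 156.2660369873047), 88.47679138183594) (318, 161, 53, 26)
[461.49185976 106.98909068 190.11330868] [ 3.14149958e+00  1.03164922e-03 -1.27860790e-04] 23.45 51.834525742721205
```

View pics/w6.png

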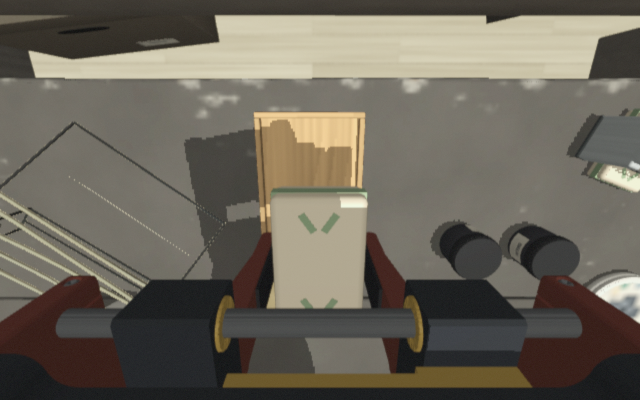

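The tray spans columns 253–366 with its far edge at row 112, and the held soap is centred at column 320. The tool has to shift 5 mm in x and 9 mm in y.

Converted, 35 mm / 600 = 0.0583, -9.3 mm / 600 = -0.0155.

```bash
python3 jog.py '[{"xyz":[0.0083, -0.0155, 0.05]}, {"xyz":[0, 0, 0.0583]}, {"xyz":[0, 0, 0.0583]}, {"xyz":[0, 0, 0.05]}, {"xyz":[0, 0, 0.025]}]'
python3 jog.py '[{"xyz":[0, 0, 0.0133]}, {"xyz":[0, 0, 0.0083]}, {"xyz":[0, 0, 0.005]}, {}, {}]'
python3 jog.py '[{}, {}, {}, {}, {}]' 68
python3 jog.py '[{"xyz":[0, 0, -0.0333]}, {"xyz":[0, 0, -0.0667]}, {"xyz":[0, 0, -0.0667]}, {"xyz":[0, 0, -0.0667]}, {"xyz":[0, 0, -0.0667]}]'
python3 jog.py '[{"xyz":[-0.05, 0, 0]}, {"xyz":[-0.0667, 0, 0]}, {}, {}, {}]'
python3 - <<'E'
from h import *
w=imaging.get_image("wrist");cv2.imwrite("pics/w7.png",w["img"][:,:,::-1])
s=imaging.get_image("scene");cv2.imwrite("pics/end.png",cv2.resize(s["img"][150:290,180:500],None,fx=2.5,fy=2.5,interpolation=cv2.INTER_CUBIC)[:,:,::-1])
im=w["img"].astype(int);h,sa,v=hsv(w)
c,P,R=blob(w,(v>60)&(sa<60)&(im[:,:,0]-im[:,:,2]>20),(240,60,380,260),34);print("s1",R,cv2.boundingRect(c))
a=s["img"].astype(int);b=np.load("g2b.npz")["img"].astype(int);print("gauge region change",np.abs(a-b)[195:260,335:395].mean())
E
```

```text
t: 23.87
ee_pos: [464.7, 116.3, 42.1]
orientation: [3.141, 0.002, -0.006]
ft_force: [-1.3, 0.1, -0.9]
width: 51.9
grasp_force: 30.0
t: 24.28
ee_pos: [467.0, 117.5, 30.0]
orientation: [-3.141, -0.004, -0.003]
ft_force: [-0.2, -0.1, -1.2]
width: 51.9
grasp_force: 30.0
t: 24.7
ee_pos: [466.4, 117.5, 29.4]
orientation: [-3.142, -0.005, -0.001]
ft_force: [-0.9, -0.1, -1.1]
width: 68.1
grasp_force: 0.0
t: 25.12
ee_pos: [465.6, 117.3, 211.0]
orientation: [3.141, 0.005, -0.001]
ft_force: [1.0, 1.1, -0.3]
width: 67.8
grasp_force: 0.0
t: 25.53
ee_pos: [396.8, 117.4, 209.6]
orientation: [-3.141, -0.005, -0.002]
ft_force: [-0.1, 0.6, -0.6]
width: 67.9
grasp_force: 0.0
s1 ((467.01708984375, 116.8036880493164), (76.47615051269531, 50.58667755126953), 0.18121927976608276) (295, 84, 48, 74)
gauge region change 6.080512820512821
```

View pics/end.png

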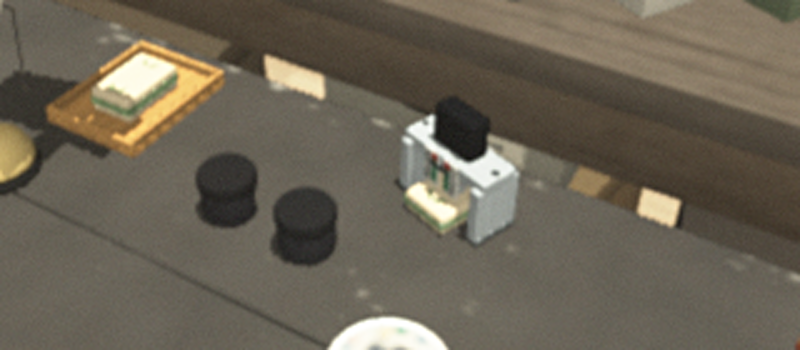

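The bar lies flat in the middle of the tray (135,85), the gauge stands over soap_2 at (460,170), and the jars have not moved.

```bash
python3 -c "
from workcell import ctrl, imaging, get_obs
print(ctrl.close_job())"
```

```text
the job is handed in; nothing more can be done
None
```

I've handed the job in: the 28 mm bar lies flat in the middle of the tray, and the gauge stands over the 22 mm bar, which is still where it started. Neither jar moved. I told the bars apart by comparing the pointer with the red zone in the scene camera, because the gauge value itself can't be read out.

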